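Level the strip on two unequal rests and weigh it down

ROBOT

A 6-joint arm with a two-finger parallel gripper is mounted at the origin on a cart in front of the work surface, level with it; the furniture and walls round the work are solid. World frame = base frame: x ahead of the robot, y to its left, z up, the work surface at z = 0. Lengths are in m, angles in rad, forces in N, time in s.
With the tool pointing down it reaches from about 0.275 to 0.85 m from the base axis. Payload 5.2 kg.
Tool frame: the origin (TCP) lies on the centre line of the jaws, within the pads' length; the fingertips stand 14 mm ahead of it and the grasp point (between the pads) lies 5 mm behind it; z points along the fingers, y is the line along which they close (so a half turn about z gives the same grasp; the last joint's range is limited). The gripper opens to 85 mm and grips with 20 to 120 N. Pads are 22 mm wide; open, the fingers measure 114 mm over their backs; the gripper's body (76 mm by 85 mm) begins 54 mm behind the grasp point. The pads swing forward as they close: fully open they stand 13 mm farther back than shut.
Start: joints at [-1.422, 0.259, 1.535, -0, 1.348, -0.203], TCP at [0.19, -0.516, 0.245] pointing down, gripper open.
Joint ranges: [-3.14, 3.14], [-0.91, 2.08], [0.19, 2.58], [-1.22, 4.36], [0.22, 2.71], [-3.12, 3.12]. Speed limits (rad/s): [2.57, 2.57, 3.14, 3.14, 3.14, 3.14].

INTERFACE

Orientations are given as a rotation vector (axis times angle).
In Python, from bench import monitor, eyes, r, models gives the robot as it stands.
- The arm moves only by the tool play_rows, never from a script. Its arguments are lists of equal length, an entry for each row: "travel": the shift along the world's x, y, z in units of 0.75 m (1.0 is 0.75 m), a list of three; "delta_rot": the turn, a rotation vector about the world's x, y, z in units of 180 degrees (1.0 is 180 degrees), a list of three. In form: {"travel": [[x, y, z], ...], "delta_rot": [[rx, ry, rz], ...]}. A call has 1 to 10 rows; each row is the pose to reach, as a shift and turn from the pose commanded when the call began, turning the shorter way round; what a row does not reach only later rows make up. A row lasts 1/8 s, in which the tool goes at most 62.5 mm and 10.7 degrees, less where a joint would pass 70% of its speed; a pose out of reach is approached as far as the arm can. A call with a number of a shift or a turn outside -1 to 1 is refused whole. A call with a gripper value outside its range is refused whole. "gripper" is the opening, from 0 (shut) to 1 (fully open), set as the call begins (left out, the last holds). The fingers move at their own pace and stop on an object; "force" is the grip in N (left out, the last holds). Time passes only in rows, so rows that repeat a pose let the fingers close. It gives the time, the measured TCP pose, the force, the opening and the grip force at its end, in the units of the state.
- monitor.read_state(): the state, without advancing time (a new reading comes with each control period).
- eyes.capture(name): name is "side" or "top"; returns the picture (480x640x3 uint8, red, green, blue); there is no depth.
- eyes.camera_info(name): a dict with "camera_matrix" (3x3 intrinsics, pixels), "k1" (the pictures are not rectified: a ray, as slopes to the right and down, at radius r is drawn at 1 + k1 r^2 times it, then the intrinsics apply), "R" (3x3) and "t" (3): a world point X has camera coordinates R X + t. Camera axes: x right, y down, z forward; pixel columns grow to the right and rows downward; lengths in m; the calibration is good to about 2 mm. A picture is of the moment at which its call begins. camera_info takes no time and is no camera call.
- r.finish_job(): hands the job in; it is judged then, once.
Trained networks look in the newest picture that a camera, given by its name, has taken for a name from the list of things; names that differ only in an ending like _2 or _b are one class to them, and where a whole thing is asked for, a point or a joint stands for the part that bears it (a point fixed in the world has none). Each returns a list of dicts, best first, with "score" (0 to 1); they miss things now and then, are a little off and sometimes report something else, mostly with a low value. They report only what shows in the picture. A call takes as long as a camera call. They do not tell look-alikes from the thing itself.
- models.search_frame(camera, thing): "xy" ([column, row] in pixels, amid what is visible of it).
- models.mark_of(camera, thing): "xy" ([column, row] in pixels: a listed point, or the origin of a listed thing).
The state is a dict: "clock": time; "joints": joint angles; "joint_velocities": joint speeds; "effort": joint torques, N m; "ee_pos": TCP position; "eef_rot": TCP orientation; "contact_force": force on the tool from outside, world axes, zero at the start; "moment": the same for the moment, N m; "opening": finger opening in m; "grasp_force": force on a finger pad.
Only numpy, scipy, OpenCV 4.12 (cv2) and the standard library are available. Lean on these libraries where they do the work, as an engineer would, in place of code of your own. Each camera call takes 0.05 s, during which the arm holds its last target. There are 200 camera calls.

TASK

Set the long white strip up for trimming its ends: stack those two of the four aluminium packing plates that together make up the difference in height centrally on the lower wooden rest, then lay the strip flat and level, square across both rests and midway between them. Finally set the aluminium hold-down block on top of the strip, in its middle and lengthwise along it; leave the two plates you do not need where they are.

Things in the scene. Friction and masses are not known exactly. Their poses are not given: they have to be found in the camera images.
- low_rest: The lower of two fixed upright-sided hardwood rests that stand side by side: 64 mm along its x, 36 mm along its y, 20 mm high. Its origin is the centre of its underside, z up. The other rest stands parallel to it with its centre 84 mm away along this one's y axis, on either side (leaving 48 mm between them). On the bench to the right of the rests lies a black cable whose loose end stands up to 170 mm high: keep clear of it.
- high_rest: The higher of the two fixed hardwood rests: 64 mm along its x, 36 mm along its y, 45 mm high, so its top is 25 mm above the lower one's. Its origin is the centre of its underside, z up. 
- plate_6: Loose bright aluminium packing plate lying flat, 6 mm thick, the longest: 36 mm (x) by 76 mm (y), two small holes. Its origin is the centre of its underside, z up. 
- plate_10: Loose bright aluminium packing plate lying flat, 10 mm thick: oblong 36 mm (x) by 60 mm (y), one hole in the middle. Its origin is the centre of its underside, z up. 
- plate_15: Loose bright aluminium packing plate lying flat, 15 mm thick: square, 36 by 36 mm, one hole in the middle. Its origin is the centre of its underside, z up. 
- plate_22: Loose bright aluminium packing plate lying flat, 22 mm thick: a solid narrow bar, 28 mm (x) by 60 mm (y), no hole. Its origin is the centre of its underside, z up. 
- strip: Loose strip of white-faced chipboard lying flat, white face up: 45 mm (x) by 140 mm (y), 19 mm thick; it beds in, so that on a support its underside sinks about 0.6 mm and what lies on it stands 18 mm above that support. About 0.08 kg, weight in its middle. Its origin is the centre of its underside, z up. 
- block: Loose aluminium hold-down block with sloping ends and a black bolt head in the middle of its top: 50 mm (x) by 100 mm (y), 34 mm high to the flat top, 40 mm to the bolt head. About 0.42 kg, grasp across the 50 mm. Its origin is the centre of its underside, z up. 
There are look-alikes about, which are no part of the job. What is meant by the block is not green, and is the larger of those in its own colour.

How it is judged:
On the way, in this order (a step that is already met when the one before it is completed fails the run):
1. the two fitting plates are stacked on the lower rest (horizontal distance between each of plate_10, plate_15 and low_rest below 0.012 m and ((height (world z) of plate_10 between 0.018 and 0.0215 m and height (world z) of plate_15 between 0.028 and 0.0315 m) or (height (world z) of plate_15 between 0.018 and 0.0215 m and height (world z) of plate_10 between 0.033 and 0.0365 m))), for 0.2 s.
2. the strip lies level across the packing and the higher rest (all of step 1 and x of strip in the frame of low_rest between -0.014 and 0.014 m and (y of strip in the frame of low_rest between 0.028 and 0.056 m or y of strip in the frame of low_rest between -0.056 and -0.028 m) and angle between the y axis of strip and the y axis of low_rest, either way round below 0.17 rad and angle between strip's own z axis and vertical below 0.02 rad and height (world z) of strip between 0.042 and 0.047 m), for 0.2 s.
3. the block stands on the middle of the strip (x of strip in the frame of low_rest between -0.014 and 0.014 m and (y of strip in the frame of low_rest between 0.028 and 0.056 m or y of strip in the frame of low_rest between -0.056 and -0.028 m) and angle between the y axis of strip and the y axis of low_rest, either way round below 0.17 rad and angle between strip's own z axis and vertical below 0.02 rad and height (world z) of strip between 0.042 and 0.047 m and x of block in the frame of strip between -0.014 and 0.014 m and y of block in the frame of strip between -0.015 and 0.015 m and angle between the y axis of block and the y axis of strip, either way round below 0.2 rad and angle between block's own z axis and vertical below 0.03 rad and height (world z) of block between 0.06 and 0.066 m), for 0.2 s.
At the end, for the whole second after the job is handed in: 10 and 15 mm plates stacked on low rest, centres within 12 mm; strip bears on them and high rest, level to 0.02 rad, centred midway to 14 mm, along their line to 0.17 rad; block on strip, centred to 14 mm, along it to 0.2 rad; other plates moved under 30 mm; all at rest (all of step 1 and all of step 3 and distance of each of plate_6, plate_22 from where it was at the start of the episode below 0.03 m and linear speed of each of plate_10, plate_15, strip, block below 0.01 m/s and contact force between strip and high_rest above 0.1 N and contact force between block and strip above 0.5 N and (contact force between strip and plate_10 above 0.1 N or contact force between strip and plate_15 above 0.1 N)); the robot touches nothing.
It also fails if it takes over 106 s, if anything falls off the work surface, if the arm or the gripper's body presses on something with over 40 N, if the wrist force passes 120 N, or if a joint passes its speed limit or range.

## Working session

There is one attempt and no reset: what is moved stays moved. The work goes in short steps, Python scripts to look and compute and a tool call to move; the robot and the scene stay as the last step left them, time stands still between calls to the robot, and variables do not carry over. Pictures are saved under pics/ and viewed, at most 14 in all, crops included, and the job is handed in when it is done.

Besides the shell and the picture viewer there is one more tool, called after "Request:" as name(argument=value, ...), one argument or row to a line, values as JSON. play_rows: Moves the arm, as the interface text tells. Its arguments: {"type":"object","properties":{"travel":{"type":"array"},"delta_rot":{"type":"array"},"gripper":{"type":"number"},"force":{"type":"number"}},"required":["travel","delta_rot"]}

```bash
ls; mkdir -p pics; cat > h.py <<'E'
import numpy as np, cv2
from bench import monitor, eyes, r, models
def cap(n,f):
    im=eyes.capture(n); cv2.imwrite(f'pics/{f}.png',im[:,:,::-1]); return im
def ray(n,p):
    c=eyes.camera_info(n);K=np.array(c["camera_matrix"]);R=np.array(c["R"]);t=np.array(c["t"])
    d=np.linalg.solve(K,[p[0],p[1],1.])[:2]; u=d.copy()
    for _ in range(30): u=d/(1+c["k1"]*(u@u))
    return -R.T@t, R.T@np.array([u[0],u[1],1.])
def at(n,p,z):
    o,d=ray(n,p); return o+d*(z-o[2])/d[2]
def proj(n,X):
    c=eyes.camera_info(n);K=np.array(c["camera_matrix"])
    x=np.array(c["R"])@np.array(X,float)+np.array(c["t"]);u=x[:2]/x[2]; u=u*(1+c["k1"]*(u@u))
    return (K@[u[0],u[1],1])[:2]
E
python3 - <<'E'
from h import *
np.set_printoptions(precision=4,suppress=True)
for n in("top","side"):
    cap(n,n+"0"); c=eyes.camera_info(n); print(n,-np.array(c["R"]).T@np.array(c["t"]),np.array(c["R"]).tolist(),c["k1"],c["camera_matrix"])
H=dict(low_rest=.0,high_rest=0.,plate_6=0,plate_10=0,plate_15=0,plate_22=0,strip=0,block=0)
for k in H:
    for n in("top",):
        for d in models.mark_of(n,k)[:3]: print(k,n,np.round(d["xy"]),round(d["score"],2),at(n,d["xy"],0)[:2])
print(monitor.read_state())
E
```

```text
pics
top [0.3246 0.0133 1.0964] [[-0.0036590902109575178, -0.999953462773971, -0.008926552815775528], [-0.9854402111465835, 0.005123077147117539, -0.16994512154199007], [0.16998294418618937, 0.008174739560954675, -0.9854130972941781]] 0.025162480511594875 [[437.3736   0.     317.4433]
 [  0.     437.3736 246.6102]
 [  0.       0.       1.    ]]
side [ 0.037  -1.1403  0.7224] [[0.9184499150146179, -0.3946512740621874, -0.026459884556298396], [-0.20989092488319028, -0.42958092337709597, -0.8782972332429154], [0.33525446046446483, 0.8122257088713537, -0.47738228348683703]] -0.11215858736787017 [[502.6542   0.     319.5374]
 [  0.     502.6542 237.7365]
 [  0.       0.       1.    ]]
low_rest top [185. 286.] 0.6 [0.4143 0.3546]
high_rest top [225. 282.] 0.77 [0.4235 0.2542]
plate_6 top [247. 184.] 0.79 [0.6796 0.205 ]
plate_6 top [192. 213.] 0.68 [0.6031 0.3451]
plate_6 top [337. 191.] 0.6 [ 0.659  -0.0295]
plate_10 top [247. 184.] 0.79 [0.6796 0.205 ]
plate_10 top [192. 213.] 0.68 [0.6031 0.3451]
plate_10 top [337. 191.] 0.6 [ 0.659  -0.0295]
plate_15 top [247. 184.] 0.79 [0.6796 0.205 
[... 207 characters left out ...]
91.] 0.6 [ 0.659  -0.0295]
strip top [444. 204.] 0.67 [ 0.6228 -0.3049]
block top [367. 321.] 0.87 [ 0.3274 -0.0989]
block top [513. 284.] 0.75 [ 0.4169 -0.4634]
block top [445. 262.] 0.68 [ 0.4723 -0.2982]
{'clock': 0.5, 'joints': array([-1.4218,  0.2586,  1.535 , -0.    ,  1.348 , -0.2028]), 'joint_velocities': array([ 0.0002, -0.0015, -0.0021, -0.0003,  0.0011, -0.0003]), 'effort': array([ -0.002 , -44.5529, -29.0645,  -0.0002,   0.0022,   0.    ]), 'ee_pos': array([ 0.1896, -0.5163,  0.2453]), 'eef_rot': array([-3.0931, -0.5498,  0.    ]), 'contact_force': array([ 0.3383, -0.3152,  0.8765]), 'moment': array([-0.0187, -0.0076,  0.0012]), 'grasp_force': 0.0, 'opening': 0.08544030664262109}
```

View pics/top0.png

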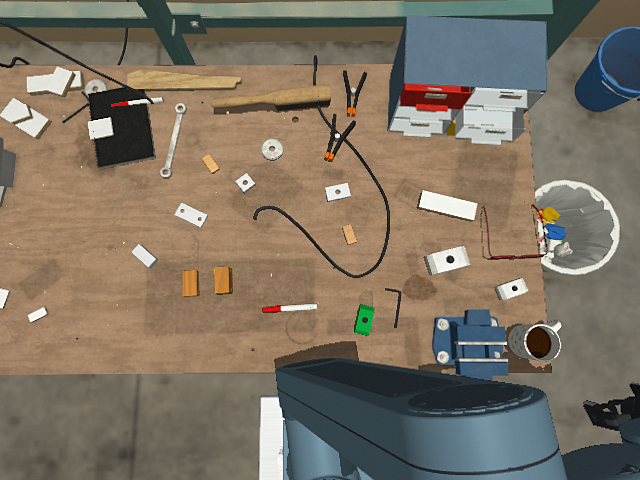

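View pics/side0.png

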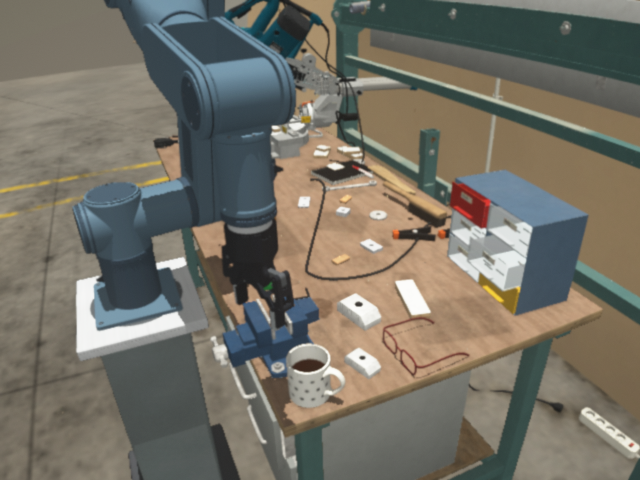

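```bash
python3 - <<'E'
from h import *
im=cv2.imread('pics/top0.png')
a=cv2.resize(im[160:310,120:270],None,fx=4,fy=4,interpolation=cv2.INTER_CUBIC)
b=cv2.resize(im[165:305,315:535],None,fx=3.6,fy=3.6,interpolation=cv2.INTER_CUBIC)
cv2.imwrite('pics/a.png',a);cv2.imwrite('pics/b.png',b)
E
```

```text
(no output)
```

View pics/a.png

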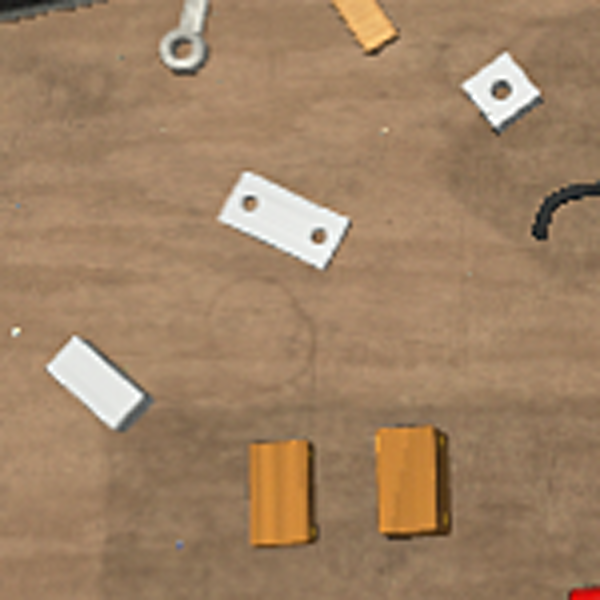

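View pics/b.png

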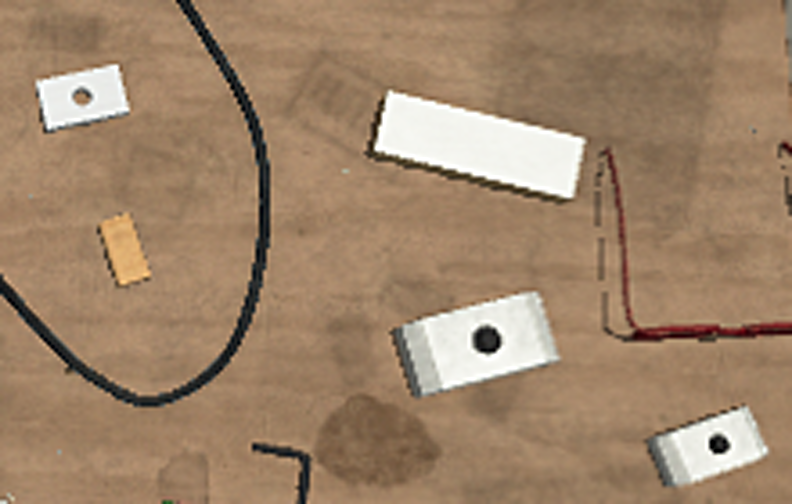

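```bash
cat >> h.py <<'E'
def fit(im,n,win,z,f):
    x0,y0,x1,y1=win; c=cv2.resize(im[y0:y1,x0:x1],None,fx=6,fy=6,interpolation=cv2.INTER_CUBIC).astype(int)
    m=f(c).astype(np.uint8); cs,_=cv2.findContours(m,0,2); k=max(cs,key=cv2.contourArea)[:,0,:]
    P=np.array([at(n,((p+.5)/6-.5)+[x0,y0],z)[:2] for p in k],np.float32)
    (cx,cy),s,_=cv2.minAreaRect(P); b=cv2.boxPoints(cv2.minAreaRect(P)); e=b[1]-b[0] if np.linalg.norm(b[1]-b[0])>np.linalg.norm(b[2]-b[1]) else b[2]-b[1]
    a=np.degrees(np.arctan2(e[1],e[0]))%180
    return round(cx,4),round(cy,4),np.round(np.array(s)*1e3,1),round(a,1)
E
cat > m.py <<'E'
from h import *
im=cv2.cvtColor(cv2.imread('pics/top0.png'),cv2.COLOR_BGR2RGB)
w=lambda t:(lambda c:c.min(2)>t)
o=lambda c:(c[:,:,0]-c[:,:,2]>110)&(c[:,:,0]>170)
for nm,win,z,f in [("low",(175,262,201,305),.02,o),("high",(209,258,236,302),.045,o),
 ("p6",(170,198,212,232),.006,w(185)),("p10",(320,178,355,202),.01,w(185)),("p15",(230,170,262,197),.015,w(185)),("p22",(125,240,162,272),.022,w(185)),
 ("strip",(412,185,484,226),.019,w(200)),("block",(420,240,475,280),.034,w(190)),("blockall",(420,240,475,280),.017,w(140))]:
    print(nm,*fit(im,"top",win,z,f))
for nm,p in[("bolt",(315+487/3.6,165+340/3.6))]: print(nm,at("top",p,.04))
print("cable end",[at("top",(120+540/4,160+236/4),z)for z in(0,.1,.17)],"cable tops",[at("top",(120+575/4,160+190/4),z)for z in(0,.1,.17)])
E
python3 m.py
```

```text
low 0.422 0.3384 [62.9 34.2] 2.9
high 0.4272 0.2549 [63.  35.1] 3.8
p6 0.5983 0.3475 [76.6 36.5] 64.1
p10 0.6563 -0.0297 [36.5 60.3] 102.2
p15 0.6813 0.2088 [36.4 36.1] 38.4
p22 0.4909 0.4556 [59.1 27.1] 49.5
strip 0.6163 -0.3074 [140.3  45.1] 75.0
block 0.4752 -0.3 [49.6 87.8] 104.1
blockall 0.4766 -0.3014 [52.2 99.5] 104.4
bolt [ 0.47355033 -0.30018347  0.04      ]
cable end [array([0.58667442, 0.18282561, 0.        ]), array([0.56277151, 0.16736191, 0.1       ]), array([0.54603948, 0.15653732, 0.17      ])] cable tops [array([0.61705067, 0.16080907, 0.        ]), array([0.59037732, 0.14735337, 0.1       ]), array([0.57170597, 0.13793439, 0.17      ])]
```

Request:
play_rows(
  travel=[
    [0,0,0.07],
    [0.622,0.649,0.03],
    [0.622,0.649,0.03],
    [0.622,0.649,0.03],
    [0.622,0.649,0.03],
    [0.622,0.649,0.03],
    [0.622,0.649,0.03],
    [0.622,0.649,0.03],
    [0.622,0.649,0.03],
    [0.622,0.649,0.03],
  ],
  delta_rot=[
    [0,0,0],
    [0,0,0.456],
    [0,0,0.456],
    [0,0,0.456],
    [0,0,0.456],
    [0,0,0.456],
    [0,0,0.456],
    [0,0,0.456],
    [0,0,0.456],
    [0,0,0.456],
  ],
  gripper=0.65,
  force=50,
)

```text
clock: 1.75
ee_pos: [0.5797, -0.1089, 0.2729]
eef_rot: [1.97, 2.446, -0.0]
contact_force: [0.6, -2.0, 0.1]
opening: 0.0555
grasp_force: 0.0
```

```bash
cat >> h.py <<'E'
np.set_printoptions(precision=4,suppress=True)
from scipy.spatial.transform import Rotation as Ro
def st():
    s=monitor.read_state(); M=Ro.from_rotvec(s["eef_rot"]).as_matrix()
    print("t",s["clock"],"p",s["ee_pos"],"yaw",round(np.degrees(np.arctan2(M[1,0],M[0,0])),2),"tilt",np.round(M[:2,2],4),"F",s["contact_force"],"open",round(s["opening"],4),"g",s["grasp_force"])
    return s
def tri(a,b):
    (o,d),(p,e)=ray("top",a),ray("side",b); A=np.stack([d,-e],1); k=np.linalg.lstsq(A,p-o,rcond=None)[0]
    P,Q=o+d*k[0],p+e*k[1]; return (P+Q)/2,np.linalg.norm(P-Q)
E
python3 - <<'E'
from h import *
st()
print(tri((255,219),(312,180)),tri((270,207),(325,181)))
cap("side","side1")
E
```

```text
t 1.75 p [ 0.5797 -0.1089  0.2729] yaw 102.32 tilt [ 0.0006 -0.0005] F [ 0.6207 -2.0372  0.1093] open 0.0555 g 0.0
(array([0.5511, 0.1574, 0.16  ]), np.float64(0.005426156187620805)) (array([0.578 , 0.1241, 0.1636]), np.float64(0.00707984396054381))
```

View pics/side1.png

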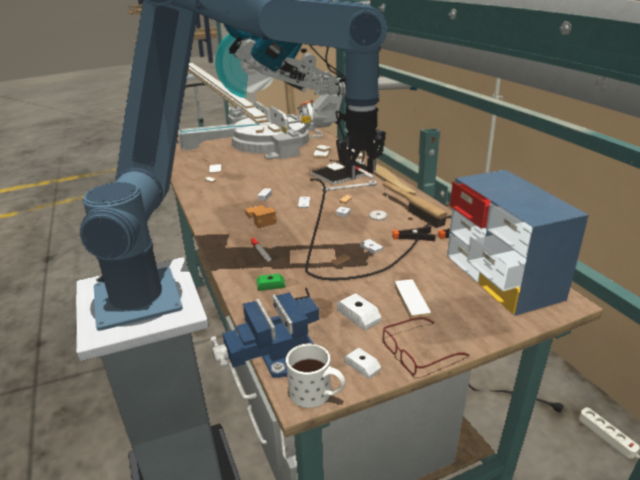

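Request:
play_rows(
  travel=[
    [0,0,0],
    [0,0,0],
    [0,0,0],
  ],
  delta_rot=[
    [0,0,0],
    [0,0,0],
    [0,0,0],
  ],
)

```text
clock: 2.17
ee_pos: [0.5777, -0.1119, 0.2731]
eef_rot: [1.974, 2.443, -0.0]
contact_force: [-0.2, 0.1, -0.6]
opening: 0.0555
grasp_force: 0.0
```

Request:
play_rows(
  travel=[
    [0.105,0.11,0],
    [0.105,0.11,0],
    [0.105,0.11,-0.1],
    [0.105,0.11,-0.2],
    [0.105,0.11,-0.28],
    [0.105,0.11,-0.3],
    [0.105,0.11,-0.311],
    [0.105,0.11,-0.311],
    [0.105,0.11,-0.311],
  ],
  delta_rot=[
    [0,0,0],
    [0,0,0],
    [0,0,0],
    [0,0,0],
    [0,0,0],
    [0,0,0],
    [0,0,0],
    [0,0,0],
    [0,0,0],
  ],
)

```text
clock: 3.3
ee_pos: [0.6588, -0.0289, 0.0422]
eef_rot: [1.97, 2.442, 0.003]
contact_force: [0.4, 0.0, 0.7]
opening: 0.0556
grasp_force: 0.0
```

```bash
python3 - <<'E'
from h import *
st()
im=eyes.capture("side"); cv2.imwrite('pics/c.png',cv2.resize(im[185:285,310:440],None,fx=6,fy=6,interpolation=cv2.INTER_CUBIC)[:,:,::-1])
E
```

```text
t 3.3 p [ 0.6588 -0.0289  0.0422] yaw 102.2 tilt [ 0.0043 -0.0009] F [0.3845 0.0166 0.6731] open 0.0556 g 0.0
```

View pics/c.png

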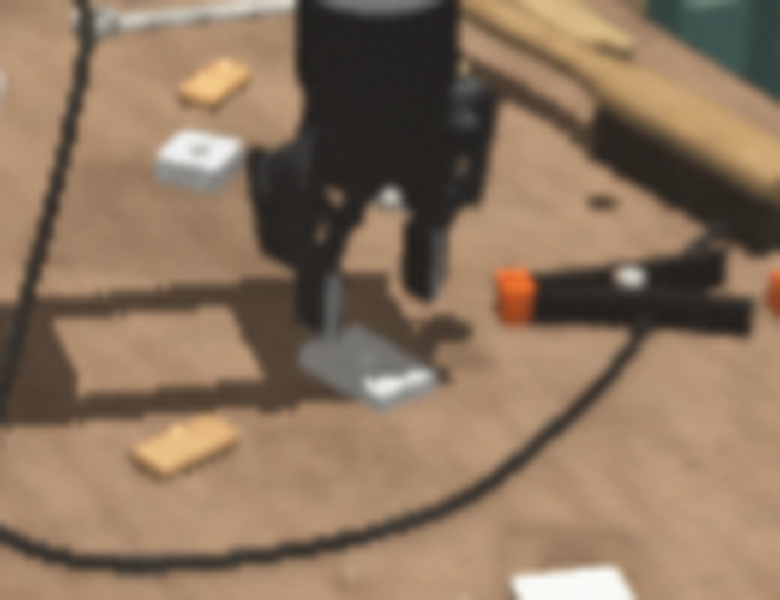

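Request:
play_rows(
  travel=[
    [-0.003,0,-0.016],
    [-0.003,0,-0.026],
    [-0.003,0,-0.031],
    [-0.003,0,-0.034],
    [-0.003,0,-0.034],
  ],
  delta_rot=[
    [0,0,0],
    [0,0,0],
    [0,0,0],
    [0,0,0],
    [0,0,0],
  ],
)

```text
clock: 3.98
ee_pos: [0.6548, -0.0281, 0.0138]
eef_rot: [-1.972, -2.445, 0.0]
contact_force: [-0.6, 0.6, -0.1]
opening: 0.0557
grasp_force: 0.0
```

Request:
play_rows(
  travel=[
    [0.001,0,-0.001],
    [0.001,0,-0.001],
    [0.001,0,-0.001],
    [0.001,0,-0.001],
    [0.001,0,-0.001],
  ],
  delta_rot=[
    [0,0,0],
    [0,0,0],
    [0,0,0],
    [0,0,0],
    [0,0,0],
  ],
  gripper=0.0,
  force=50,
)

```text
clock: 4.6
ee_pos: [0.6561, -0.0282, 0.0137]
eef_rot: [1.971, 2.445, 0.001]
contact_force: [0.6, -0.9, 3.3]
opening: 0.0346
grasp_force: 50.2
```

Request:
play_rows(
  travel=[
    [0,0,0.08],
    [0,0,0.16],
    [0,0,0.24],
    [0,0,0.33],
    [0,0,0.37],
    [-0.08,0.12,0.37],
    [-0.15,0.23,0.37],
    [-0.2,0.31,0.37],
    [-0.25,0.39,0.37],
    [-0.312,0.49,0.37],
  ],
  delta_rot=[
    [0,0,0],
    [0,0,0],
    [0,0,0],
    [0,0,0],
    [0,0,0],
    [0,0,-0.02],
    [0,0,-0.048],
    [0,0,-0.048],
    [0,0,-0.048],
    [0,0,-0.048],
  ],
)

```text
clock: 5.85
ee_pos: [0.4852, 0.2363, 0.2902]
eef_rot: [-2.151, -2.289, 0.002]
contact_force: [1.0, 1.1, -0.6]
opening: 0.0346
grasp_force: 50.3
```

Request:
play_rows(
  travel=[
    [0,0,0],
    [0,0,0],
    [0,0,0],
  ],
  delta_rot=[
    [0,0,0],
    [0,0,0],
    [0,0,0],
  ],
)

```text
clock: 6.22
ee_pos: [0.4876, 0.2338, 0.2904]
eef_rot: [-2.153, -2.288, 0.001]
contact_force: [-0.3, -0.5, -0.2]
opening: 0.0344
grasp_force: 50.3
```

```bash
python3 - <<'E'
from h import *
s=st(); print(np.array([.422,.3395])-s["ee_pos"][:2], (np.array([.422,.3395])-s["ee_pos"][:2])/.75)
E
```

```text
t 6.225 p [0.4876 0.2338 0.2904] yaw 93.5 tilt [-0.0006 -0.0005] F [-0.2766 -0.5273 -0.1795] open 0.0344 g 50.30782699584961
[-0.0656  0.1057] [-0.0875  0.1409]
```

Request:
play_rows(
  travel=[
    [-0.045,0.07,0],
    [-0.087,0.141,0],
    [-0.087,0.141,0],
    [-0.087,0.141,0],
    [-0.087,0.141,-0.08],
    [-0.087,0.141,-0.16],
    [-0.087,0.141,-0.24],
    [-0.087,0.141,-0.3],
    [-0.087,0.141,-0.3],
    [-0.087,0.141,-0.3],
  ],
  delta_rot=[
    [0,0,0],
    [0,0,0],
    [0,0,0],
    [0,0,0],
    [0,0,0],
    [0,0,0],
    [0,0,0],
    [0,0,0],
    [0,0,0],
    [0,0,0],
  ],
)

```text
clock: 7.48
ee_pos: [0.4238, 0.3403, 0.0673]
eef_rot: [2.152, 2.287, 0.003]
contact_force: [0.6, 0.6, 0.1]
opening: 0.0345
grasp_force: 50.3
```

```bash
python3 - <<'E'
from h import *
s=st(); print((np.array([.422,.3395,.0345])-s["ee_pos"])/.75)
im=eyes.capture("top"); cv2.imwrite('pics/d.png',cv2.resize(im[230:330,140:270],None,fx=6,fy=6,interpolation=cv2.INTER_CUBIC)[:,:,::-1])
E
```

```text
t 7.475 p [0.4238 0.3403 0.0673] yaw 93.48 tilt [0.0021 0.0009] F [0.6186 0.5773 0.1414] open 0.0345 g 50.294119119644165
[-0.0024 -0.0011 -0.0438]
```

View pics/d.png

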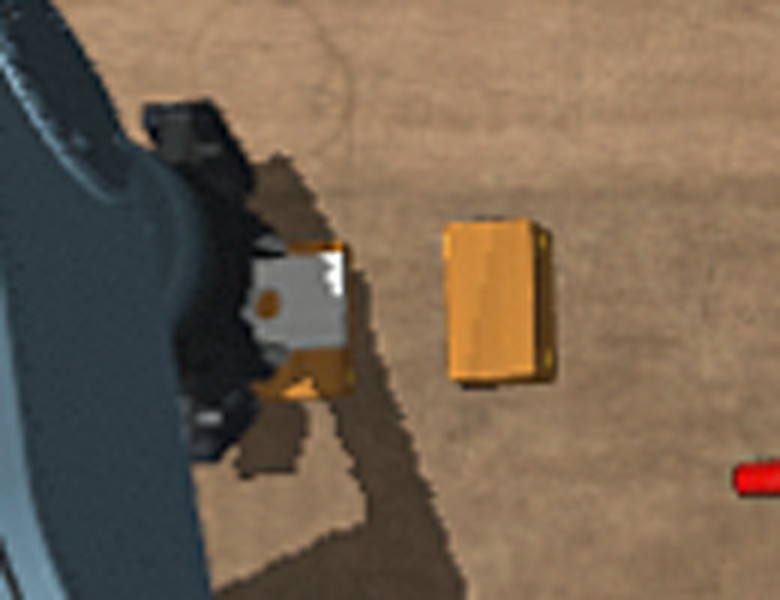

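Request:
play_rows(
  travel=[
    [-0.002,-0.001,-0.02],
    [-0.002,-0.001,-0.033],
    [-0.002,-0.001,-0.039],
    [-0.002,-0.001,-0.043],
    [-0.002,-0.001,-0.044],
    [-0.002,-0.001,-0.044],
    [-0.002,-0.001,-0.044],
  ],
  delta_rot=[
    [0,0,0],
    [0,0,0],
    [0,0,0],
    [0,0,0],
    [0,0,0],
    [0,0,0],
    [0,0,0],
  ],
)

```text
clock: 8.4
ee_pos: [0.42, 0.34, 0.0337]
eef_rot: [2.15, 2.29, -0.0]
contact_force: [-3.1, -2.3, 7.9]
opening: 0.0346
grasp_force: 51.3
```

Request:
play_rows(
  travel=[
    [0,0,0],
    [0,0,0],
    [0,0,0],
    [0,0,0.06],
    [0,0,0.14],
    [0,0,0.22],
    [0,0,0.3],
    [0,0,0.34],
    [0,0,0.34],
  ],
  delta_rot=[
    [0,0,0],
    [0,0,0],
    [0,0,0],
    [0,0,0],
    [0,0,0],
    [0,0,0],
    [0,0,0],
    [0,0,0],
    [0,0,0],
  ],
  gripper=0.65,
)

```text
clock: 9.52
ee_pos: [0.4214, 0.3406, 0.2908]
eef_rot: [2.149, 2.289, 0.009]
contact_force: [0.4, -0.0, -1.1]
opening: 0.0558
grasp_force: 0.0
```

```bash
python3 - <<'E'
from h import *
s=st(); t=np.array([.6813,.2088]);print((t-s["ee_pos"][:2])/.75)
E
```

```text
t 9.525 p [0.4214 0.3406 0.2908] yaw 93.6 tilt [0.0056 0.0029] F [ 0.4092 -0.0307 -1.0803] open 0.0558 g 0.0
[ 0.3465 -0.1758]
```

Request:
play_rows(
  travel=[
    [0.06,-0.03,0],
    [0.12,-0.06,0],
    [0.18,-0.09,0],
    [0.24,-0.12,0],
    [0.3,-0.15,0],
    [0.346,-0.176,0],
    [0.346,-0.176,0],
    [0.346,-0.176,0],
    [0.346,-0.176,0],
  ],
  delta_rot=[
    [0,0,-0.05],
    [0,0,-0.1],
    [0,0,-0.15],
    [0,0,-0.2],
    [0,0,-0.25],
    [0,0,-0.306],
    [0,0,-0.306],
    [0,0,-0.306],
    [0,0,-0.306],
  ],
)

```text
clock: 10.65
ee_pos: [0.6787, 0.2089, 0.2875]
eef_rot: [-2.964, -1.039, 0.001]
contact_force: [0.1, 0.6, 0.4]
opening: 0.0554
grasp_force: 0.0
```

```bash
python3 - <<'E'
from h import *
s=st(); t=np.array([.6813,.2088,.014]);print((t-s["ee_pos"])/.75)
im=cap("top","top2"); o=lambda c:c.min(2)>185
print(fit(im,"top",(172,260,208,308),.03,o))
E
```

```text
t 10.65 p [0.6787 0.2089 0.2875] yaw 38.64 tilt [-0.001   0.0002] F [0.1332 0.6297 0.3595] open 0.0554 g 0.0
[ 0.0035 -0.0001 -0.3647]Traceback (most recent call last):
  File "<stdin>", line 4, in <module>
  File "h.py", line 18, in fit
    m=f(c).astype(np.uint8); cs,_=cv2.findContours(m,0,2); k=max(cs,key=cv2.contourArea)[:,0,:]
                                                             ~~~^^^^^^^^^^^^^^^^^^^^^^^^
ValueError: max() iterable argument is empty
```

Request:
play_rows(
  travel=[
    [0.003,0,-0.08],
    [0.003,0,-0.16],
    [0.003,0,-0.24],
    [0.003,0,-0.3],
    [0.003,0,-0.33],
    [0.003,0,-0.35],
    [0.003,0,-0.358],
    [0.003,0,-0.362],
    [0.003,0,-0.362],
    [0.003,0,-0.362],
  ],
  delta_rot=[
    [0,0,0],
    [0,0,0],
    [0,0,0],
    [0,0,0],
    [0,0,0],
    [0,0,0],
    [0,0,0],
    [0,0,0],
    [0,0,0],
    [0,0,0],
  ],
)

```text
clock: 11.95
ee_pos: [0.6826, 0.208, 0.0173]
eef_rot: [2.966, 1.036, 0.002]
contact_force: [-0.0, 0.3, -0.3]
opening: 0.0555
grasp_force: 0.0
```

Request:
play_rows(
  travel=[
    [0,0,0],
    [0,0,0],
    [0,0,0],
    [0,0,0],
    [0,0,0],
  ],
  delta_rot=[
    [0,0,0],
    [0,0,0],
    [0,0,0],
    [0,0,0],
    [0,0,0],
  ],
  gripper=0.0,
)

```text
clock: 12.58
ee_pos: [0.6826, 0.208, 0.0172]
eef_rot: [2.966, 1.036, 0.002]
contact_force: [0.0, -0.3, 5.3]
opening: 0.0346
grasp_force: 50.6
```

```bash
python3 - <<'E'
from h import *
s=st()
a=eyes.capture("top"); b=eyes.capture("side")
q=proj("side",(.422,.338,.03)).astype(int); print(q)
c=cv2.resize(a[255:310,170:245],(480,352),interpolation=2)
d=cv2.resize(b[q[1]-28:q[1]+27,q[0]-37:q[0]+38],(480,352),interpolation=2)
cv2.imwrite('pics/e.png',np.vstack([c,d])[:590,:,::-1])
E
```

```text
t 12.575 p [0.6826 0.208  0.0172] yaw 38.52 tilt [0.0015 0.0002] F [ 0.043  -0.3364  5.3367] open 0.0346 g 50.602039843797684
[255 205]
```

View pics/e.png

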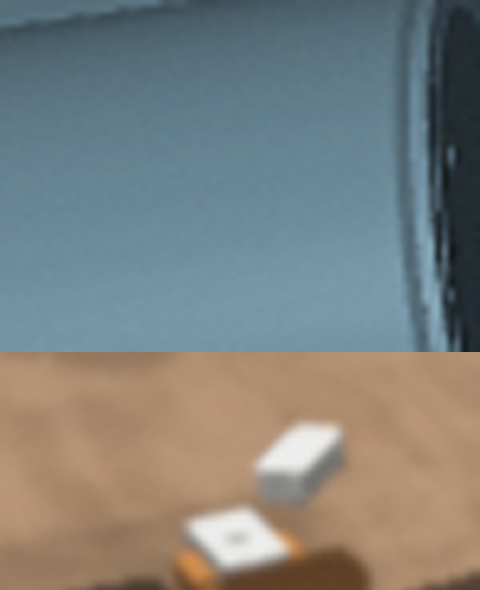

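Request:
play_rows(
  travel=[
    [0,0,0.07],
    [0,0,0.14],
    [0,0,0.21],
    [0,0,0.28],
    [0,0,0.34],
    [0,0,0.364],
    [-0.06,0.03,0.364],
    [-0.12,0.06,0.364],
    [-0.18,0.09,0.364],
    [-0.24,0.12,0.364],
  ],
  delta_rot=[
    [0,0,0],
    [0,0,0],
    [0,0,0],
    [0,0,0],
    [0,0,0],
    [0,0,0.03],
    [0,0,0.08],
    [0,0,0.13],
    [0,0,0.18],
    [0,0,0.23],
  ],
)

```text
clock: 13.92
ee_pos: [0.5002, 0.2984, 0.2886]
eef_rot: [-2.403, -2.023, 0.002]
contact_force: [-0.3, 0.7, -0.2]
opening: 0.0343
grasp_force: 50.2
```

Request:
play_rows(
  travel=[
    [-0.06,0.03,0],
    [-0.108,0.054,0],
    [-0.108,0.054,0],
    [-0.108,0.054,0],
  ],
  delta_rot=[
    [0,0,0.05],
    [0,0,0.076],
    [0,0,0.076],
    [0,0,0.076],
  ],
)

```text
clock: 14.42
ee_pos: [0.4212, 0.3383, 0.2891]
eef_rot: [2.151, 2.289, -0.0]
contact_force: [0.2, -0.2, -1.4]
opening: 0.0348
grasp_force: 50.2
```

```bash
python3 - <<'E'
from h import *
s=st(); print((np.array([.4215,.3385,.048])-s["ee_pos"])/.75)
E
```

```text
t 14.425 p [0.4212 0.3383 0.2891] yaw 93.58 tilt [ 0.0002 -0.0005] F [ 0.161  -0.205  -1.3611] open 0.0348 g 50.223749577999115
[ 0.0004  0.0002 -0.3215]
```

Request:
play_rows(
  travel=[
    [0,0,-0.08],
    [0,0,-0.16],
    [0,0,-0.23],
    [0,0,-0.28],
    [0,0,-0.3],
    [0,0,-0.31],
    [0,0,-0.317],
    [0,0,-0.321],
    [0,0,-0.322],
    [0,0,-0.322],
  ],
  delta_rot=[
    [0,0,0],
    [0,0,0],
    [0,0,0],
    [0,0,0],
    [0,0,0],
    [0,0,0],
    [0,0,0],
    [0,0,0],
    [0,0,0],
    [0,0,0],
  ],
)

```text
clock: 15.68
ee_pos: [0.4212, 0.3387, 0.0483]
eef_rot: [2.15, 2.29, 0.001]
contact_force: [-0.0, 0.2, -0.2]
opening: 0.0347
grasp_force: 50.2
```

Request:
play_rows(
  travel=[
    [0,0,-0.001],
    [0,0,-0.002],
    [0,0,-0.002],
  ],
  delta_rot=[
    [0,0,0],
    [0,0,0],
    [0,0,0],
  ],
)

```text
clock: 16.05
ee_pos: [0.4211, 0.3386, 0.0471]
eef_rot: [2.15, 2.29, 0.001]
contact_force: [-2.0, -0.8, 6.1]
opening: 0.0343
grasp_force: 50.9
```

Request:
play_rows(
  travel=[
    [0,0,0],
    [0,0,0],
    [0,0,0],
    [0,0,0.06],
    [0,0,0.14],
    [0,0,0.22],
    [0,0,0.3],
    [0,0,0.33],
    [0.02,-0.06,0.33],
    [0.04,-0.13,0.33],
  ],
  delta_rot=[
    [0,0,0],
    [0,0,0],
    [0,0,0],
    [0,0,0],
    [0,0,0],
    [0,0,0],
    [0,0,0],
    [0,0,0],
    [0,0,-0.03],
    [0,0,-0.05],
  ],
  gripper=0.65,
)

```text
clock: 17.3
ee_pos: [0.4511, 0.2406, 0.2941]
eef_rot: [2.323, 2.114, 0.002]
contact_force: [0.4, -0.9, -0.5]
opening: 0.0555
grasp_force: 0.0
```

Request:
play_rows(
  travel=[
    [0.02,-0.07,0],
    [0.04,-0.14,0],
    [0.06,-0.21,0],
    [0.09,-0.29,0],
    [0.12,-0.37,0],
    [0.15,-0.45,0],
    [0.18,-0.53,0],
    [0.2,-0.61,0],
    [0.22,-0.69,0],
    [0.22,-0.73,0],
  ],
  delta_rot=[
    [0,0,-0.02],
    [0,0,-0.05],
    [0,0,-0.053],
    [0,0,-0.053],
    [0,0,-0.053],
    [0,0,-0.053],
    [0,0,-0.053],
    [0,0,-0.053],
    [0,0,-0.053],
    [0,0,-0.053],
  ],
  gripper=0.85,
)

```text
clock: 18.55
ee_pos: [0.616, -0.3099, 0.2923]
eef_rot: [-2.493, -1.911, 0.001]
contact_force: [-0.1, -0.1, 1.2]
opening: 0.0726
grasp_force: 0.0
```

```bash
python3 - <<'E'
from h import *
s=st(); print((np.array([.6163,-.3074,.018])-s["ee_pos"])/.75)
im=cap("top","top3"); o=lambda c:c.min(2)>185
print(fit(im,"top",(172,260,208,308),.045,o))
b=eyes.capture("side");q=proj("side",(.422,.338,.03)).astype(int)
c=cv2.resize(im[260:305,170:245],(500,300),interpolation=2)
d=cv2.resize(b[q[1]-20:q[1]+25,q[0]-37:q[0]+38],(500,300),interpolation=2)
cv2.imwrite('pics/f.png',np.vstack([c,d])[:,:,::-1])
E
```

```text
t 18.55 p [ 0.616  -0.3099  0.2923] yaw 74.94 tilt [-0.0011  0.0003] F [-0.0587 -0.0756  1.1813] open 0.0726 g 0.0
[ 0.0004  0.0033 -0.3658]
(0.4203, 0.3424, array([38.2, 43.4]), np.float32(94.6))
```

View pics/f.png

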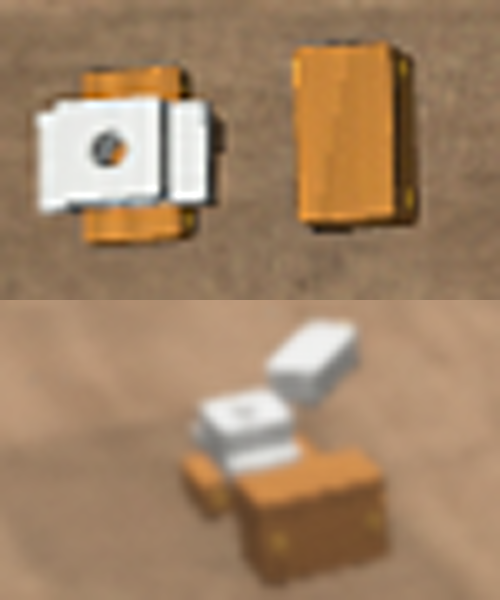

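Request:
play_rows(
  travel=[
    [0,0.003,-0.08],
    [0,0.003,-0.16],
    [0,0.003,-0.24],
    [0,0.003,-0.3],
    [0,0.003,-0.33],
    [0,0.003,-0.35],
    [0,0.003,-0.36],
    [0,0.003,-0.366],
    [0,0.003,-0.366],
    [0,0.003,-0.366],
  ],
  delta_rot=[
    [0,0,0],
    [0,0,0],
    [0,0,0],
    [0,0,0],
    [0,0,0],
    [0,0,0],
    [0,0,0],
    [0,0,0],
    [0,0,0],
    [0,0,0],
  ],
)

```text
clock: 19.9
ee_pos: [0.6165, -0.3046, 0.0203]
eef_rot: [2.49, 1.913, 0.001]
contact_force: [-0.4, 0.1, -0.2]
opening: 0.0724
grasp_force: 0.0
```

Request:
play_rows(
  travel=[
    [0,0,0],
    [0,0,0],
    [0,0,0],
    [0,0,0],
    [0,0,0],
    [0,0,0],
  ],
  delta_rot=[
    [0,0,0],
    [0,0,0],
    [0,0,0],
    [0,0,0],
    [0,0,0],
    [0,0,0],
  ],
  gripper=0.0,
  force=50,
)

```text
clock: 20.65
ee_pos: [0.6165, -0.3047, 0.0202]
eef_rot: [2.49, 1.913, 0.001]
contact_force: [0.4, -0.8, 5.6]
opening: 0.0432
grasp_force: 52.7
```

Request:
play_rows(
  travel=[
    [0,0,0.07],
    [0,0,0.14],
    [0,0,0.21],
    [0,0,0.28],
    [0,0,0.34],
    [0,0,0.36],
    [-0.02,0.06,0.36],
    [-0.04,0.13,0.36],
    [-0.06,0.2,0.36],
    [-0.08,0.27,0.36],
  ],
  delta_rot=[
    [0,0,0],
    [0,0,0],
    [0,0,0],
    [0,0,0],
    [0,0,0],
    [0,0,0],
    [0,0,0.02],
    [0,0,0.04],
    [0,0,0.06],
    [0,0,0.08],
  ],
)

```text
clock: 21.9
ee_pos: [0.5545, -0.0999, 0.2868]
eef_rot: [-2.227, -2.21, 0.002]
contact_force: [1.3, 0.4, -0.2]
opening: 0.0436
grasp_force: 52.0
```

Request:
play_rows(
  travel=[
    [-0.02,0.07,0],
    [-0.04,0.14,0],
    [-0.06,0.21,0],
    [-0.08,0.28,0],
    [-0.1,0.35,0],
    [-0.13,0.42,0],
    [-0.15,0.48,0],
    [-0.176,0.535,0],
    [-0.176,0.535,0],
    [-0.176,0.535,0],
  ],
  delta_rot=[
    [0,0,0.02],
    [0,0,0.023],
    [0,0,0.023],
    [0,0,0.023],
    [0,0,0.023],
    [0,0,0.023],
    [0,0,0.023],
    [0,0,0.023],
    [0,0,0.023],
    [0,0,0.023],
  ],
)

```text
clock: 23.15
ee_pos: [0.4235, 0.299, 0.2878]
eef_rot: [-2.149, -2.29, 0.004]
contact_force: [0.3, -0.3, -0.3]
opening: 0.0434
grasp_force: 52.0
```

```bash
python3 - <<'E'
from h import *
s=st(); print((np.array([.4244,.2993,.066])-s["ee_pos"])/.75)
E
```

```text
t 23.15 p [0.4235 0.299  0.2878] yaw 93.64 tilt [-0.0023 -0.0017] F [ 0.3487 -0.2963 -0.3468] open 0.0434 g 52.010048031806946
[ 0.0012  0.0005 -0.2957]
```

Request:
play_rows(
  travel=[
    [0.001,0,-0.07],
    [0.001,0,-0.14],
    [0.001,0,-0.2],
    [0.001,0,-0.25],
    [0.001,0,-0.275],
    [0.001,0,-0.285],
    [0.001,0,-0.292],
    [0.001,0,-0.295],
    [0.001,0,-0.295],
    [0.001,0,-0.295],
  ],
  delta_rot=[
    [0,0,0],
    [0,0,0],
    [0,0,0],
    [0,0,0],
    [0,0,0],
    [0,0,0],
    [0,0,0],
    [0,0,0],
    [0,0,0],
    [0,0,0],
  ],
)

```text
clock: 24.4
ee_pos: [0.425, 0.2997, 0.0686]
eef_rot: [2.15, 2.29, 0.002]
contact_force: [0.1, 0.5, -0.7]
opening: 0.0435
grasp_force: 52.0
```

```bash
python3 - <<'E'
from h import *
s=st(); print((np.array([.4244,.2993,.0655])-s["ee_pos"])/.75)
a=eyes.capture("top"); b=eyes.capture("side");q=proj("side",(.424,.297,.05)).astype(int)
c=cv2.resize(a[250:310,160:260],(500,300),interpolation=2)
d=cv2.resize(b[q[1]-30:q[1]+30,q[0]-50:q[0]+50],(500,300),interpolation=2)
cv2.imwrite('pics/g.png',np.vstack([c,d])[:,:,::-1])
E
```

```text
t 24.4 p [0.425  0.2997 0.0686] yaw 93.61 tilt [0.0011 0.0004] F [ 0.1294  0.4582 -0.7469] open 0.0435 g 51.960861682891846
[-0.0009 -0.0005 -0.0042]
```

View pics/g.png

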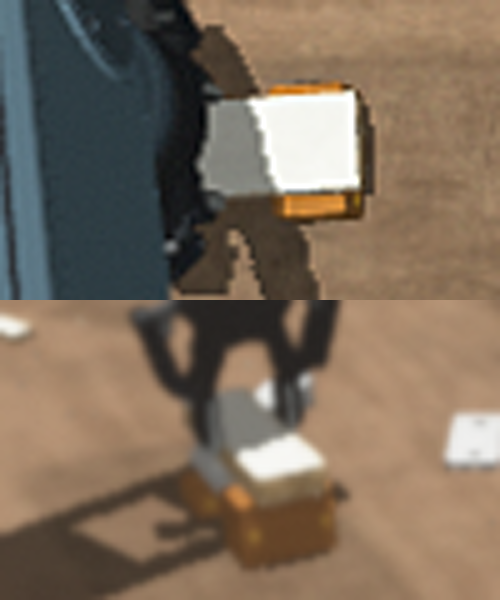

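Strip is lined up over both rests. Lower the last few mm.

Request:
play_rows(
  travel=[
    [-0.001,0,-0.001],
    [-0.001,0,-0.002],
    [-0.001,0,-0.003],
    [-0.001,0,-0.004],
    [-0.001,0,-0.004],
  ],
  delta_rot=[
    [0,0,0],
    [0,0,0],
    [0,0,0],
    [0,0,0],
    [0,0,0],
  ],
)

```text
clock: 25.12
ee_pos: [0.424, 0.2995, 0.0652]
eef_rot: [-2.151, -2.29, 0.0]
contact_force: [-1.2, 0.1, 0.7]
opening: 0.0432
grasp_force: 52.2
```

Request:
play_rows(
  travel=[
    [0,0,-0.001],
    [0,0,-0.001],
  ],
  delta_rot=[
    [0,0,0],
    [0,0,0],
  ],
)

```text
clock: 25.38
ee_pos: [0.424, 0.2995, 0.0651]
eef_rot: [2.15, 2.29, 0.0]
contact_force: [-2.6, -0.9, 7.2]
opening: 0.0435
grasp_force: 53.0
```

Request:
play_rows(
  travel=[
    [0,0,0],
    [0,0,0],
    [0,0,0],
    [0,0,0],
    [0,0,0.04],
    [0,0,0.1],
    [0,0,0.18],
    [0,0,0.26],
    [0,0,0.3],
    [0,0,0.3],
  ],
  delta_rot=[
    [0,0,0],
    [0,0,0],
    [0,0,0],
    [0,0,0],
    [0,0,0],
    [0,0,0],
    [0,0,0],
    [0,0,0],
    [0,0,0],
    [0,0,0],
  ],
  gripper=0.85,
)

```text
clock: 26.62
ee_pos: [0.4252, 0.3, 0.2922]
eef_rot: [2.149, 2.288, 0.009]
contact_force: [-0.2, -0.4, -0.6]
opening: 0.0727
grasp_force: 0.0
```

Request:
play_rows(
  travel=[
    [0.01,-0.07,0],
    [0.02,-0.14,0],
    [0.03,-0.22,0],
    [0.04,-0.3,0],
    [0.05,-0.38,0],
    [0.06,-0.46,0],
    [0.065,-0.54,0],
    [0.068,-0.62,0],
    [0.068,-0.7,0],
    [0.068,-0.76,0],
  ],
  delta_rot=[
    [0,0,0.02],
    [0,0,0.04],
    [0,0,0.06],
    [0,0,0.06],
    [0,0,0.06],
    [0,0,0.06],
    [0,0,0.06],
    [0,0,0.06],
    [0,0,0.06],
    [0,0,0.06],
  ],
)

```text
clock: 27.88
ee_pos: [0.474, -0.2727, 0.2871]
eef_rot: [-1.926, -2.478, -0.0]
contact_force: [-0.5, -0.1, -0.3]
opening: 0.0723
grasp_force: 0.0
```

```bash
python3 - <<'E'
from h import *
s=st(); print((np.array([.475,-.3007,.022])-s["ee_pos"])/.75)
im=cap("top","top4"); print(fit(im,"top",(150,250,260,312),.0635,lambda c:c.min(2)>190))
b=eyes.capture("side");q=proj("side",(.424,.297,.05)).astype(int)
c=cv2.resize(im[250:310,160:260],(500,300),interpolation=2)
d=cv2.resize(b[q[1]-30:q[1]+30,q[0]-50:q[0]+50],(500,300),interpolation=2)
cv2.imwrite('pics/k.png',np.vstack([c,d])[:,:,::-1])
E
```

```text
t 27.875 p [ 0.474  -0.2727  0.2871] yaw 104.31 tilt [-0.0025  0.002 ] F [-0.4881 -0.119  -0.2559] open 0.0723 g 0.0
[ 0.0014 -0.0373 -0.3535]
(0.4243, 0.2966, array([ 45.3, 140.6]), np.float32(93.6))
```

View pics/k.png

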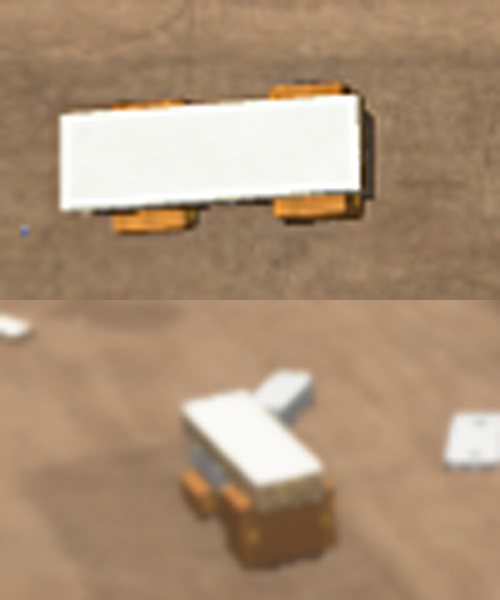

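Request:
play_rows(
  travel=[
    [0.001,-0.038,0],
    [0.001,-0.038,-0.07],
    [0.001,-0.038,-0.15],
    [0.001,-0.038,-0.22],
    [0.001,-0.038,-0.28],
    [0.001,-0.038,-0.32],
    [0.001,-0.038,-0.34],
    [0.001,-0.038,-0.352],
    [0.001,-0.038,-0.352],
    [0.001,-0.038,-0.352],
  ],
  delta_rot=[
    [0,0,0],
    [0,0,0],
    [0,0,0],
    [0,0,0],
    [0,0,0],
    [0,0,0],
    [0,0,0],
    [0,0,0],
    [0,0,0],
    [0,0,0],
  ],
)

```text
clock: 29.22
ee_pos: [0.4764, -0.2996, 0.0264]
eef_rot: [1.924, 2.481, -0.0]
contact_force: [-0.3, -0.1, -0.2]
opening: 0.0727
grasp_force: 0.0
```

Request:
play_rows(
  travel=[
    [0,0,0],
    [0,0,0],
    [0,0,0],
    [0,0,0],
    [0,0,0],
    [0,0,0],
  ],
  delta_rot=[
    [0,0,0],
    [0,0,0],
    [0,0,0],
    [0,0,0],
    [0,0,0],
    [0,0,0],
  ],
  gripper=0.0,
  force=80,
)

```text
clock: 29.98
ee_pos: [0.4761, -0.2995, 0.0266]
eef_rot: [1.924, 2.481, -0.001]
contact_force: [-2.1, -0.0, 6.7]
opening: 0.0484
grasp_force: 85.2
```

Request:
play_rows(
  travel=[
    [0,0,0.07],
    [0,0,0.14],
    [0,0,0.21],
    [0,0,0.28],
    [0,0,0.33],
    [0,0,0.352],
    [-0.005,0.06,0.352],
    [-0.01,0.13,0.352],
    [-0.015,0.2,0.352],
    [-0.02,0.27,0.352],
  ],
  delta_rot=[
    [0,0,0],
    [0,0,0],
    [0,0,0],
    [0,0,0],
    [0,0,0],
    [0,0,0],
    [0,0,-0.01],
    [0,0,-0.02],
    [0,0,-0.03],
    [0,0,-0.04],
  ],
)

```text
clock: 31.22
ee_pos: [0.4595, -0.0946, 0.2874]
eef_rot: [-2.077, -2.352, 0.001]
contact_force: [1.0, -0.8, -4.9]
opening: 0.0484
grasp_force: 86.4
```

Request:
play_rows(
  travel=[
    [-0.005,0.07,0],
    [-0.01,0.14,0],
    [-0.02,0.21,0],
    [-0.03,0.28,0],
    [-0.04,0.35,0],
    [-0.049,0.42,0],
    [-0.049,0.48,0],
    [-0.049,0.526,0],
    [-0.049,0.526,0],
    [-0.049,0.526,0],
  ],
  delta_rot=[
    [0,0,-0.01],
    [0,0,-0.019],
    [0,0,-0.019],
    [0,0,-0.019],
    [0,0,-0.019],
    [0,0,-0.019],
    [0,0,-0.019],
    [0,0,-0.019],
    [0,0,-0.019],
    [0,0,-0.019],
  ],
)

```text
clock: 32.48
ee_pos: [0.4232, 0.2973, 0.2878]
eef_rot: [-2.146, -2.293, 0.005]
contact_force: [-0.6, -1.1, -5.6]
opening: 0.048
grasp_force: 86.4
```

```bash
python3 - <<'E'
from h import *
s=st(); print((np.array([.4242,.2976,.0926])-s["ee_pos"])/.75)
E
```

```text
t 32.475 p [0.4232 0.2973 0.2878] yaw 93.81 tilt [-0.0028 -0.0018] F [-0.631  -1.0977 -5.5831] open 0.048 g 86.37397170066833
[ 0.0013  0.0003 -0.2603]
```

Request:
play_rows(
  travel=[
    [0.001,0,-0.06],
    [0.001,0,-0.12],
    [0.001,0,-0.18],
    [0.001,0,-0.22],
    [0.001,0,-0.24],
    [0.001,0,-0.25],
    [0.001,0,-0.257],
    [0.001,0,-0.26],
    [0.001,0,-0.26],
    [0.001,0,-0.26],
  ],
  delta_rot=[
    [0,0,0],
    [0,0,0],
    [0,0,0],
    [0,0,0],
    [0,0,0],
    [0,0,0],
    [0,0,0],
    [0,0,0],
    [0,0,0],
    [0,0,0],
  ],
)

```text
clock: 33.72
ee_pos: [0.425, 0.2982, 0.0948]
eef_rot: [2.147, 2.293, 0.001]
contact_force: [-0.3, 0.0, -5.6]
opening: 0.0485
grasp_force: 86.2
```

Request:
play_rows(
  travel=[
    [0,0,-0.001],
    [0,0,-0.002],
    [0,0,-0.003],
    [0,0,-0.003],
  ],
  delta_rot=[
    [0,0,0],
    [0,0,0],
    [0,0,0],
    [0,0,0],
  ],
)

```text
clock: 34.22
ee_pos: [0.4247, 0.2979, 0.092]
eef_rot: [-2.147, -2.293, 0.0]
contact_force: [-0.3, -0.1, -5.8]
opening: 0.0482
grasp_force: 86.2
```

Request:
play_rows(
  travel=[
    [0,0,-0.001],
    [0,0,-0.002],
    [0,0,-0.003],
    [0,0,-0.003],
  ],
  delta_rot=[
    [0,0,0],
    [0,0,0],
    [0,0,0],
    [0,0,0],
  ],
)

```text
clock: 34.72
ee_pos: [0.4246, 0.2979, 0.0897]
eef_rot: [-2.147, -2.293, 0.0]
contact_force: [-0.4, 0.0, -5.6]
opening: 0.0482
grasp_force: 86.2
```

Request:
play_rows(
  travel=[
    [0,0,-0.001],
    [0,0,-0.001],
    [0,0,-0.001],
  ],
  delta_rot=[
    [0,0,0],
    [0,0,0],
    [0,0,0],
  ],
)

```text
clock: 35.1
ee_pos: [0.4248, 0.298, 0.0895]
eef_rot: [2.147, 2.293, 0.001]
contact_force: [-1.6, -0.7, 3.3]
opening: 0.0479
grasp_force: 87.1
```

Contact; release and retreat.

Request:
play_rows(
  travel=[
    [0,0,0],
    [0,0,0],
    [0,0,0],
    [0,0,0],
    [0,0,0.04],
    [0,0,0.1],
    [0,0,0.18],
    [0,0,0.26],
    [0,0,0.28],
    [0,0,0.28],
  ],
  delta_rot=[
    [0,0,0],
    [0,0,0],
    [0,0,0],
    [0,0,0],
    [0,0,0],
    [0,0,0],
    [0,0,0],
    [0,0,0],
    [0,0,0],
    [0,0,0],
  ],
  gripper=0.9,
)

```text
clock: 36.35
ee_pos: [0.425, 0.2981, 0.2997]
eef_rot: [2.146, 2.293, 0.003]
contact_force: [-0.0, -0.4, -0.3]
opening: 0.0768
grasp_force: 0.0
```

Request:
play_rows(
  travel=[
    [0,-0.07,0],
    [0,-0.14,0],
    [0,-0.22,0],
    [0,-0.3,0],
    [0,-0.38,0],
    [0,-0.42,0],
    [0,-0.42,0],
    [0,-0.42,0],
  ],
  delta_rot=[
    [0,0,0],
    [0,0,0],
    [0,0,0],
    [0,0,0],
    [0,0,0],
    [0,0,0],
    [0,0,0],
    [0,0,0],
  ],
)

```text
clock: 37.35
ee_pos: [0.4241, -0.0163, 0.2975]
eef_rot: [-2.145, -2.291, 0.001]
contact_force: [0.2, 0.1, -0.1]
opening: 0.077
grasp_force: 0.0
```

```bash
python3 - <<'E'
from h import *
st(); im=cap("top","top5")
print(fit(im,"top",(170,250,250,305),.097,lambda c:c.min(2)>190))
b=eyes.capture("side");q=proj("side",(.424,.297,.05)).astype(int)
c=cv2.resize(im[245:305,160:260],(500,300),interpolation=2)
d=cv2.resize(b[q[1]-35:q[1]+25,q[0]-50:q[0]+50],(500,300),interpolation=2)
cv2.imwrite('pics/l.png',np.vstack([c,d])[:,:,::-1])
E
```

```text
t 37.35 p [ 0.4241 -0.0163  0.2975] yaw 93.75 tilt [-0.0029  0.0016] F [ 0.1654  0.0815 -0.0916] open 0.077 g 0.0
(0.4251, 0.2907, array([49.9, 94.8]), np.float32(93.7))
```

View pics/l.png

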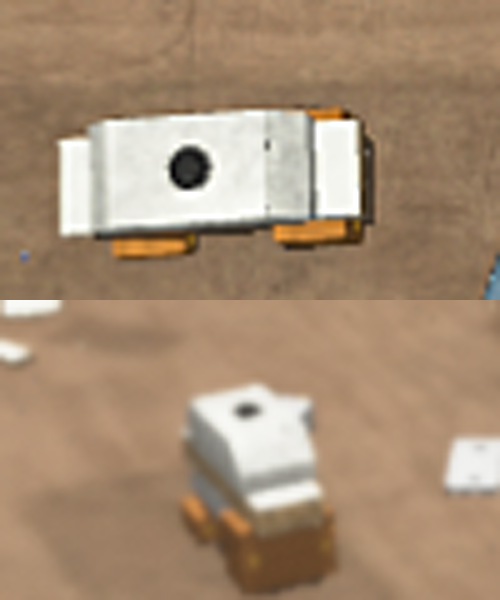

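```bash
python3 - <<'E'
from h import *
print(at("top",(197.6,278),.103)); print(r.finish_job())
E
```

```text
[0.4248 0.2948 0.103 ]
the job is handed in; nothing more can be done
None
```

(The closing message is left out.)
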